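# Load the decorating wheel and hold its index pin out

### The arm

A 6-joint arm with a two-finger parallel gripper is mounted at the origin on the work surface. World frame = base frame: x ahead of the robot, y to its left, z up, the work surface at z = 0. Lengths are in m, angles in degrees, forces in N, time in s.
With the tool pointing down it reaches from about 0.35 to 0.85 m from the base axis. Payload 8.1 kg.
Tool frame: the origin (TCP) lies between the finger pads; the fingertips stand finger_overhang ahead of it and the grasp point (between the pads) lies 11 mm behind it (finger_overhang is the distance from the TCP to the fingertips, in m); z points along the fingers, y is the direction in which the jaws open and shut (so a half turn about z gives the same grasp; the last joint's range is limited). The gripper opens to 85 mm and grips with 20 to 120 N. Pads are 22 mm wide; open, the fingers measure 114 mm over their backs; the gripper's body (76 mm by 85 mm) begins 54 mm behind the grasp point. The pads swing forward as they close: fully open they stand 13 mm farther back than shut.
Start: joints at [-71.986, 7.471, 85.268, -0, 87.261, -4.893], TCP at [0.234, -0.553, 0.239] pointing down, gripper open.
Joint ranges: [-169.43, 169.43], [-51.17, 129.36], [1.28, 143.12], [-76.62, 256.62], [0, 156.53], [-152.29, 152.29]. Speed limits (degrees/s): [136.94, 136.94, 159.86, 180, 180, 180].

### API

Orientations are given as a 3x3 rotation matrix whose columns are the frame's x, y, z axes.
In Python, from rig import * gives the robot as it stands. The module is installed in compiled form; this text tells all that it offers.
- The arm moves only by the shell command python3 -m inch 'ROWS'. ROWS is JSON, a list of rows, each an object of numbers: "x", "y", "z": the shift along the tool's x, y, z in cm; "spin": the turn about the tool's z in rad; "grip": the closure, from -1 (fully open) to 1 (shut). In form: [{"x": .., "y": .., "z": .., "spin": .., "grip": ..}, ...]. A call has 1 to 12 rows; each row shifts and turns the commanded pose from where the row before left it, along the tool's axes as they then stand; what a row does not reach is not made up. A row lasts 1/10 s, in which the tool goes at most 50 mm and 8.59 degrees, less where a joint would pass 70% of its speed; a pose out of reach is approached as far as the arm can. A call is refused whole if a number of a shift passes 5 or a number of a turn 0.15, either way. A call with a gripper value outside its range is refused whole. The fingers move at their own pace and stop on an object; the grip force is fixed at half the most. Time passes only in rows, so rows that do not move let the fingers close. It gives the time, the measured TCP pose, the force and the opening at its end, in the units of the state.
- get_obs(): the state, without advancing time (a new reading comes with each control period).
- snapshot(name): name is "scene" or "top" or "wrist"; returns a dict with "img" (420x560x3 uint8, red, green, blue), "fx", "fy", "cx", "cy" (pixels), "extrinsics" (4x4, takes a point from camera to world coordinates). Camera axes: x right, y down, z forward; pixel columns grow to the right and rows downward; lengths in m; the calibration is good to about 2 mm. A picture is of the moment at which its call begins. There is no depth.
- finish_job(): hands the job in, once; it reports no verdict.
Trained networks look in a picture, given as the dict that the camera call returned (one of the last four; its "shot" number tells which), for a name from the list of things; names that differ only in an ending like _2 or _b are one class to them, and where a whole thing is asked for, a point or a joint stands for the part that bears it (a point fixed in the world has none). Each returns a list of dicts, best first, with "score" (0 to 1); they miss things now and then, are a little off and sometimes report something else, mostly with a low value. They report only what shows in the picture. A call takes as long as a camera call. They do not tell look-alikes from the thing itself.
- find_in(picture, label): "point" ([row, column] in pixels, amid what is visible of it).
- regions_of(picture, label): "region" (420x560 bool, what is visible of it) and "point" ([row, column] in pixels, amid what is visible of it).
- landmark_of(picture, label): "point" ([row, column] in pixels: a listed point, or the origin of a listed thing).
The state is a dict: "clock": time; "joint_positions": joint angles; "qd": joint speeds; "effort": joint torques, N m; "eef_pos": TCP position; "eef_rot": TCP orientation; "ft_force": force on the tool from outside, world axes, zero at the start; "ft_torque": the same for the moment, N m; "opening": opening from 0.0 (shut) to 1.0 (fully open).
Only numpy, scipy, OpenCV 4.12 (cv2) and the standard library are available. Lean on these libraries where they do the work, as an engineer would, in place of code of your own. Each camera call takes 0.05 s, during which the arm holds its last target.

### The job

Load the decorating wheel for striping: nest the two loose collared terracotta pots upright, one after the other, into the collared pot that already stands on the wheel, lowering each in until it sits fully home and not dropping it. Then pull the wheel's sprung index pin straight up by its black T-handle, all the way to its stop, and finish while still holding it there in the gripper, so that the child opposite can turn the wheel. Leave the stack standing and everything else on the table where it is.

Things in the scene. Friction and masses are not known exactly. Their poses are not given: they have to be found in the camera images.
- pot_a: terracotta flower pot standing upright near the middle of the wheel's disc. All three collared pots are equal: 64 mm tall, open at the top, about 70 to 130 g; a tapering hollow body (outer diameter 32 mm at the foot, 45 mm at 40 mm height) and above it a straight collar of 58 mm outer diameter, from 40 to 64 mm height, with a mouth 48 mm wide. Origin: centre of the foot's underside, z up
- pot_b: loose collared pot, same as pot_a, upright on the table (origin: centre of the foot's underside). Nested fully home, its collar's underside rests on the lower pot's rim: its origin is then 24 mm above the lower one's, with about 1.4 mm of sideways play. Grip it by the collar; fingers that reach below the collar's underside would strike the lower pot's rim when nesting
- pot_c: the other loose collared pot, same as pot_a and pot_b, upright on the table (origin: centre of the foot's underside)
- wheel_top (a point): centre of the wheel's upper face, 35 mm above the table; z up, x points from the middle towards the index pin. The wheel is an aluminium disc of 220 mm diameter on a fixed steel base, locked while the pin is seated. The pin's dark steel bracket stands at the rim on the +x side, 77 to 143 mm from the centre, at most 50 mm wide; its boss reaches 92 mm above the table
- pull_handle (a point): black T-handle on top of the index pin, on the boss 95 mm from the wheel's centre: a bar 44 mm long (its x axis, which points away from the wheel's centre), 12 mm thick (its y axis) and 28 mm tall; this point is the bar's centre, 122 mm above the table when the pin is seated. 16 mm of free height below the bar when seated. It only slides straight up; it does not turn
- plunger (a joint): lift of the index pin in m: 0 seated in the disc's hole, 0.016 fully back against its stop. A spring pulls it down with about 6 N when seated and 10 N when fully back, and snaps it home when let go; it leaves the hole at about 0.012
- saucer: bystander: low round terracotta saucer dish, no collar, 82 mm wide, 24 mm tall
- jar: bystander: closed jar with a white cap, 60 mm wide, 70 mm tall
- scissors: bystander: scissors lying flat, about 140 mm long, 8 mm high
- brush: bystander: brush lying flat, 180 mm long
- blank: bystander: plywood disc, 100 mm across, 6 mm thick
- mug: bystander: white mug, 76 mm wide, 90 mm tall
- block: bystander: cork block, 70 x 40 x 25 mm
Things that resemble listed ones, but are neither listed nor needed, are in the scene too. Leave any purple or red look-alike of the pot_b alone.

How it is judged (in metres and radians):
On the way, in this order (a step that is already met when the one before it is completed fails the run):
1. both loose pots are nested fully home in the pot on the wheel and let go (horizontal distance between pot_a and wheel_top below 0.045 m and z of pot_a in the frame of wheel_top below 0.005 m and angle between pot_a's own z axis and vertical below 0.1 rad and ((z of pot_b in the frame of pot_a between 0.021 and 0.027 m and horizontal distance between pot_b and pot_a below 0.006 m and angle between the z axis of pot_b and the z axis of pot_a, either way round below 0.1 rad and z of pot_c in the frame of pot_b between 0.021 and 0.027 m and horizontal distance between pot_c and pot_b below 0.006 m and angle between the z axis of pot_c and the z axis of pot_b, either way round below 0.1 rad) or (z of pot_c in the frame of pot_a between 0.021 and 0.027 m and horizontal distance between pot_c and pot_a below 0.006 m and angle between the z axis of pot_c and the z axis of pot_a, either way round below 0.1 rad and z of pot_b in the frame of pot_c between 0.021 and 0.027 m and horizontal distance between pot_b and pot_c below 0.006 m and angle between the z axis of pot_b and the z axis of pot_c, either way round below 0.1 rad)) and linear speed of each of pot_a, pot_b, pot_c below 0.03 m/s and contact force between the fingers and pot_b below 0.2 N and contact force between the fingers and pot_c below 0.2 N), for 0.2 s.
2. the index pin is pulled fully back by its handle (value of joint plunger above 0.0135 m and contact force between the fingers and plunger above 3 N), for 0.2 s.
At the end, for the whole second after the job is handed in: Three collared pots upright on the wheel (lowest within 45 mm of its centre), still, untouched, each 21-27 mm above the one below, within 6 mm sideways and 0.1 rad; pin lifted 13.5 mm or more of 16, held by the fingers (over 3 N), propped by no loose thing (all of step 1 and all of step 2 and not (contact force between plunger and pot_a above 0.2 N) and not (contact force between plunger and pot_b above 0.2 N) and not (contact force between plunger and pot_c above 0.2 N) and not (contact force between plunger and saucer above 0.2 N) and not (contact force between plunger and jar above 0.2 N) and not (contact force between plunger and scissors above 0.2 N) and not (contact force between plunger and brush above 0.2 N) and not (contact force between plunger and blank above 0.2 N) and not (contact force between plunger and mug above 0.2 N) and not (contact force between plunger and block above 0.2 N)); the arm keeps its last pose, push and grip.
It fails at once if a loose pot is dropped (falls freely by some 2 cm or more) ((contact force between the fingers and pot_b below 0.05 N and linear speed of pot_b above 0.6 m/s) or (contact force between the fingers and pot_c below 0.05 N and linear speed of pot_c above 0.6 m/s)).
It fails at once if a bystander is moved by more than 30 mm (distance of any of saucer, jar, scissors, brush, blank, mug, block from where it was at the start of the episode above 0.03 m).
It also fails if it takes over 72 s, if anything falls off the work surface, if the arm or the gripper's body presses on something with over 40 N, if the wrist force passes 120 N, or if a joint passes its speed limit or range.

## Working session

There is one attempt and no reset: what is moved stays moved. The work goes in short steps, Python scripts to look and compute and a shell command to move; the robot and the scene stay as the last step left them, time stands still between calls to the robot, and variables do not carry over. Pictures are saved under pics/ and viewed, and the job is handed in when it is done.

```bash
mkdir -p pics
python3 - <<'E'
from rig import *
import cv2
o=get_obs();print(o)
for n in ("scene","top","wrist"):
    s=snapshot(n);cv2.imwrite(f"pics/{n}0.png",s["img"][:,:,::-1]);print(n,s["fx"],s["fy"],s["cx"],s["cy"],s["extrinsics"].tolist() if hasattr(s["extrinsics"],'tolist') else s["extrinsics"])
    for l in ("pot_a","wheel_top","pull_handle","saucer"):
        print(l,[(np.round(d["point"]).tolist() if 0 else [round(float(v),1) for v in d["point"]],round(float(d["score"]),2)) for d in landmark_of(s,l)])
E
```

```text
{'clock': 0.0, 'joint_positions': array([-7.19862454e+01,  7.51514682e+00,  8.53298114e+01, -3.98093688e-04,
        8.72609933e+01, -4.89300591e+00]), 'qd': array([-0.0383253 , -0.05373809, -0.03266167,  0.0018583 , -0.0117304 ,
       -0.03443909]), 'effort': array([ 1.77470189e-03, -5.69396138e+01, -5.00557137e+01,  1.39389249e-04,
        1.44031411e-02,  1.13818493e-05]), 'eef_pos': array([ 0.23339232, -0.55216505,  0.23823891]), 'eef_rot': array([[ 9.21139397e-01,  3.89232420e-01, -5.78457241e-04],
       [ 3.89232821e-01, -9.21137735e-01,  1.75641309e-03],
       [ 1.50814126e-04, -1.84305584e-03, -9.99998290e-01]]), 'ft_force': array([-0.42137044,  0.17404055, -0.20691429]), 'ft_torque': array([ 0.02852931, -0.00128604, -0.00790975]), 'opening': 0.9983887275248668}
scene 540.3731018354192 540.3731018354192 281.42530060609374 205.4180806024355 [[-0.4911009728504221, 0.6562809764286074, -0.5728133329831655, 1.2407862279127795], [0.87103924695521, 0.3778980561492993, -0.31382111054274464, 0.4136139467340785], [0.010510220219837076, -0.653060746896102, -0.7572325905126084, 1.0693
[... 543 characters left out ...]
09640882273449794, -0.9953245858208608, 1.1772648939492558], [0.0, 0.0, 0.0, 1.0]]
pot_a [([151.0, 162.6], 0.91), ([178.9, 384.3], 0.9), ([209.4, 152.3], 0.78), ([176.4, 190.3], 0.63), ([207.2, 279.3], 0.54)]
wheel_top []
pull_handle [([166.8, 269.2], 0.48)]
saucer [([137.4, 218.9], 0.68)]
wrist 303.0655059288713 303.0655059288713 280.2808952574235 209.00016117975963 [[0.3898013207925356, -0.8897374023365786, -0.2375337558995537, 0.29308477108056835], [-0.9208989673024919, -0.3765692807114814, -0.10070088800819191, -0.5272219329139338], [0.00014943090560385147, 0.25799792965795604, -0.9661454579733891, 0.37431566173859626], [0.0, 0.0, 0.0, 1.0]]
pot_a []
wheel_top []
pull_handle []
saucer []
```

View pics/scene0.png

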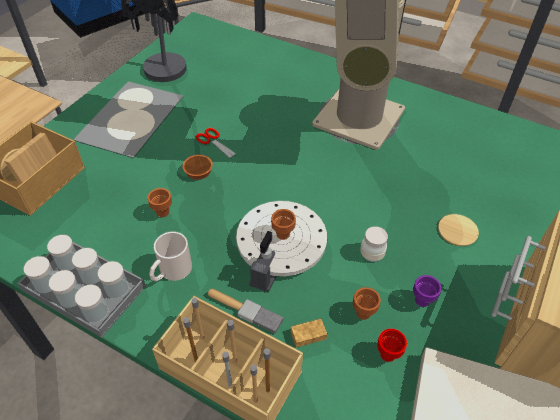

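View pics/top0.png

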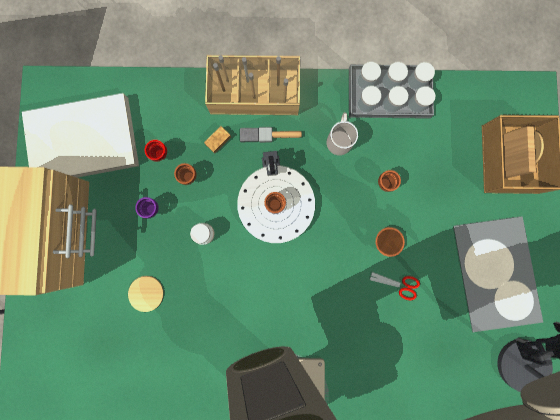

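The loose pots that fit the description are the terracotta ones at scene (302,367) / top (173,185) and scene (203,160) / top (180,390). Things that could be mistaken for them:
- the purple pot, scene (291,426)
- the red pot, scene (345,391)
- the saucer, scene (167,198), which has no collar
- pot_a on the wheel, scene (222,283)

I'll check the choice in crops and then measure.

```bash
cat > h.py <<'E'
from rig import *
import cv2, numpy as np
def ray(s,rc):
    E=np.array(s["extrinsics"]);d=E[:3,:3]@np.array([(rc[1]-s["cx"])/s["fx"],(rc[0]-s["cy"])/s["fy"],1.]);return E[:3,3],d
def atz(s,rc,z):
    c,d=ray(s,rc);return c+d*(z-c[2])/d[2]
def proj(s,p):
    E=np.array(s["extrinsics"]);q=E[:3,:3].T@(np.asarray(p)-E[:3,3]);return np.array([s["cy"]+s["fy"]*q[1]/q[2],s["cx"]+s["fx"]*q[0]/q[2]])
def sil(s,parts,pos):
    """convex hull silhouette mask of pot stack etc: parts list of (r,z)"""
    t=np.linspace(0,2*np.pi,40)
    pts=[proj(s,[pos[0]+r*np.cos(a),pos[1]+r*np.sin(a),pos[2]+z])[::-1] for r,z in parts for a in t]
    h=cv2.convexHull(np.array(pts,np.float32));return h
POT=[(.016,0),(.0225,.04),(.029,.04),(.029,.064)]
E
python3 - <<'E'
from h import *
S={n:snapshot(n) for n in ("scene","top")}
for n,s in S.items():
    for d in regions_of(s,"pot_a"):
        m=d["region"];r,c=np.where(m);print(n,round(float(d["score"]),2),np.round(d["point"],1),m.sum(),"rows",r.min(),r.max(),"cols",c.min(),c.max(), "ctr z.05",np.round(atz(s,[(r.min()+r.max())/2,(c.min()+c.max())/2],.05),3), s["img"][m].mean(0).round())
    for l in ("wheel_top","pull_handle","plunger"):
      for d in landmark_of(s,l) if l!="plunger" else regions_of(s,l):
        print(n,l,np.round(d["point"],1),d["score"])
sc=S["scene"]["img"];tp=S["top"]["img"]
a=[cv2.resize(x,(260,260),interpolation=cv2.INTER_CUBIC) for x in (sc[275:335,337:397],sc[175:235,130:190],sc[200:300,220:320],tp[145:205,155:215],tp[150:210,360:420],tp[145:245,225:325])]
cv2.imwrite("pics/crop1.png",np.vstack([np.hstack(a[:3]),np.hstack(a[3:])])[:,:,::-1])
E
```

```text
scene 0.93 [222.5 285.7] 594 rows 208 239 cols 271 295 ctr z.05 [0.518 0.023 0.05 ] [129.  76.  46.]
scene 0.84 [298.1 365.9] 637 rows 288 318 cols 353 379 ctr z.05 [0.621 0.286 0.05 ] [123.  68.  38.]
scene 0.63 [200.7 158.9] 499 rows 188 216 cols 149 171 ctr z.05 [ 0.611 -0.277  0.05 ] [128.  72.  40.]
scene 0.58 [345.6 391.8] 732 rows 329 361 cols 377 406 ctr z.05 [0.685 0.371 0.05 ] [141.   8.   5.]
scene 0.56 [291.3 425.4] 700 rows 275 306 cols 413 441 ctr z.05 [0.525 0.39  0.05 ] [ 83.  39. 103.]
scene wheel_top [236.5 279.9] 0.95
scene pull_handle [242.  267.7] 0.52
scene pull_handle [144.5 211.1] 0.52
scene plunger [244. 270.] 0.72
scene plunger [335.5 305.4] 0.7
top 0.95 [205.2 274.7] 388 rows 192 213 cols 264 285 ctr z.05 [0.54  0.036 0.05 ] [139.  86.  58.]
top 0.89 [174.1 184.7] 364 rows 164 184 cols 174 195 ctr z.05 [0.617 0.288 0.05 ] [119.  71.  44.]
top 0.73 [210.  144.1] 390 rows 197 219 cols 136 157 ctr z.05 [0.52  0.391 0.05 ] [ 82.  46. 102.]
top 0.58 [149.3 156.7] 350 rows 140 160 cols 146 166 ctr z.05 [0.684 0.371 0.05 ] [137.  23.  19.]
top wheel_top [204.9 275.6] 0.96
top pull_handle [164.2 268.8] 0.47
top plunger [166.6 268.5] 0.55
```

View pics/crop1.png

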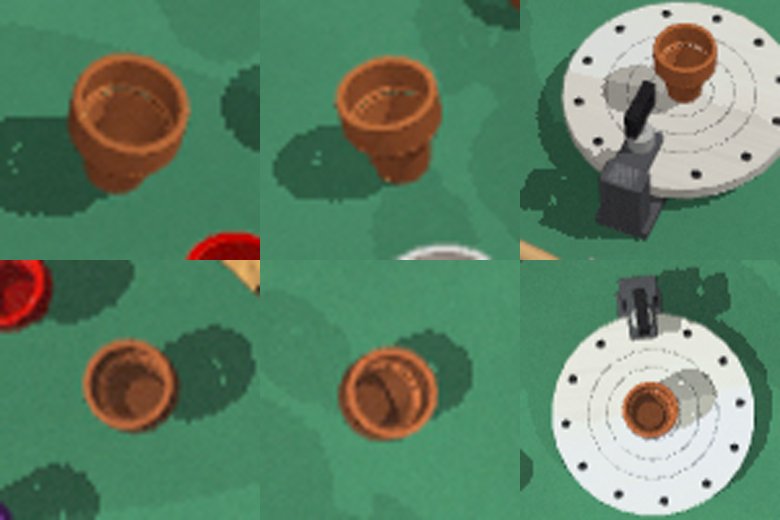

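The crops show three upright terracotta collared pots, two on the table and one on the wheel. The red and purple ones are separate. Next I'll fit silhouettes to get their positions.

```bash
cat >> h.py <<'E'
from scipy.optimize import minimize
def tmask(s,rc,half=35):
    im=s["img"].astype(float);R,G,B=im[...,0],im[...,1],im[...,2]
    m=((R>1.3*G)&(R>B*1.5)&(R>45)).astype(np.uint8)
    w=np.zeros_like(m);r,c=map(int,rc);w[max(0,r-half):r+half,max(0,c-half):c+half]=1
    m=m*w
    m=cv2.morphologyEx(m,cv2.MORPH_CLOSE,np.ones((5,5),np.uint8))
    n,l,st,ce=cv2.connectedComponentsWithStats(m)
    if n<2:return m
    k=1+np.argmin([np.hypot(*(ce[i][::-1]-np.array(rc)))-st[i,4]**.5 for i in range(1,n)])
    return (l==k).astype(np.uint8)
def fit(s,rc,z0,parts=POT,half=35,x0=None):
    m=tmask(s,rc,half);K=4
    M=cv2.resize(m*255,None,fx=K,fy=K,interpolation=cv2.INTER_LINEAR)>127
    x0=atz(s,rc,z0+.045)[:2] if x0 is None else x0
    def cost(p):
        h=sil(s,parts,[p[0],p[1],z0]);f=np.zeros(M.shape,np.uint8)
        cv2.fillConvexPoly(f,np.round((h+.5)*K*16-8).astype(np.int32),1,shift=4)
        return 1-(M&(f>0)).sum()/(M|(f>0)).sum()
    best=None
    for d in (.004,.012):
        r=minimize(cost,x0,method="Nelder-Mead",options=dict(initial_simplex=[x0,x0+[d,0],x0+[0,d]],xatol=1e-4,fatol=1e-4))
        if best is None or r.fun<best.fun:best=r
    return best.x,best.fun
E
python3 - <<'E'
from h import *
S={n:snapshot(n) for n in ("scene","top")}
for nm,z,rs,rt in (("L",0,(298,366),(174,185)),("R",0,(202,160),(180,390)),("A",.035,(222,284),(203,275))):
    for n,rc in (("scene",rs),("top",rt)):
        x,f=fit(S[n],rc,z);print(nm,n,x.round(4),round(f,3))
for n,s in S.items():
    im=s["img"].astype(int);w=((im.min(2)>150)).astype(np.uint8)
    n_,l,st,ce=cv2.connectedComponentsWithStats(w)
    rc=(204,275) if n=="top" else (250,290)
    for i in range(1,n_):
        if st[i,4]>1500:print(n,st[i],ce[i].round(1))
    # pin top: dark pixels
    d=(im.max(2)<60); r0,c0=((150,258) if n=="top" else (228,250)); 
    sub=d[r0:r0+70 if n!="top" else r0+27,c0:c0+30]; print(n,"dark",sub.sum())
t=S["top"]["img"][140:190,245:300];c=S["scene"]["img"][222:300,235:300]
cv2.imwrite("pics/pin.png",np.hstack([cv2.resize(t,(385,350),interpolation=cv2.INTER_CUBIC),cv2.resize(c,(292,350),interpolation=cv2.INTER_CUBIC)])[:,:,::-1])
E
```

```text
L scene [0.6166 0.2846] 0.088
L top [0.6175 0.2872] 0.11
R scene [ 0.6043 -0.2842] 0.101
R top [ 0.6049 -0.2819] 0.088
A scene [0.5365 0.0325] 0.095
A top [0.5369 0.0345] 0.088
scene [ 237  201   90   72 3736] [284.4 236.5]
scene [ 414  348  146   72 4906] [467.7 397.7]
scene dark 484
top [ 303    0  165   81 5280] [391.4  48.7]
top [  22   93  112   75 5955] [ 78.1 130.3]
top [ 237  167   78   76 4020] [275.6 205.5]
top [ 465  238   69   83 3166] [498.6 277.9]
top dark 100
```

View pics/pin.png

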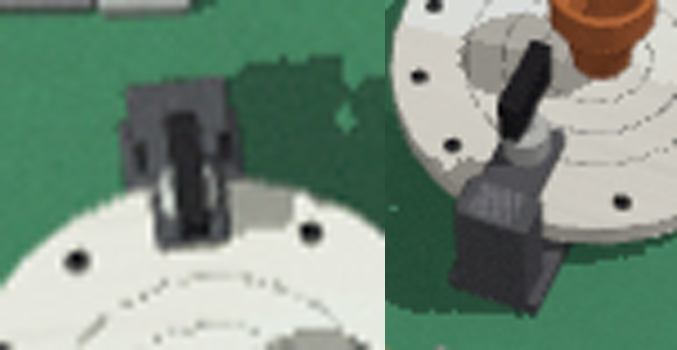

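Run:
```python
import rig
from h import *
print([ (k,getattr(rig,k)) for k in dir(rig) if not k.startswith('_') and isinstance(getattr(rig,k),(int,float,str,list,tuple))])
try: print(finger_overhang)
except Exception as e: print(e)
s=snapshot("top");im=s["img"].astype(int)
w=((im.min(2)>150)).astype(np.uint8);n,l,st,ce=cv2.connectedComponentsWithStats(w)
k=l[220,275];c=np.argwhere(l==k)[:,::-1].astype(np.float32);h=cv2.convexHull(c);e=cv2.fitEllipse(h);print(e, atz(s,(e[0][1],e[0][0]),.035), 110/1.14*2)
for n in("top","scene"):
    s=snapshot(n)
    for d in landmark_of(s,"wheel_top")[:1]:print(n,"wt",atz(s,d["point"],.035))
    for d in landmark_of(s,"pull_handle")[:2]:print(n,"ph",d["point"],atz(s,d["point"],.122))
    if n=="top":
        p=[atz(s,(158,271.2),.136),atz(s,(172,272.4),.136)];print(p,(p[0]+p[1])/2)
```

```text
[('finger_overhang', 0.008)]
0.008
((275.67706298828125, 203.9182891845703), (77.16838073730469, 77.79679107666016), 91.5389404296875) [0.53758188 0.03226564 0.035     ] 192.9824561403509
top wt [0.52958163 0.04474369 0.035     ]
top ph [167.2, 270.8] [0.62574539 0.04606729 0.122     ]
[array([0.64729073, 0.04514411, 0.136     ]), array([0.6106246 , 0.04156076, 0.136     ])] [0.62895767 0.04335244 0.136     ]
scene wt [0.54143969 0.03753411 0.035     ]
scene ph [241.9, 267.2] [0.63146879 0.045788   0.122     ]
```

Run:
```python
from h import *
a=snapshot("scene");b=snapshot("top");w=snapshot("wrist")
print(atz(a,(68,165),0),proj(a,(.233,-.552,.238)),proj(b,(.233,-.552,.238)))
cv2.imwrite("pics/st.png",np.hstack([cv2.resize(a["img"][0:160,60:260],(400,320)),cv2.resize(w["img"],(400,320))])[:,:,::-1])
```

```text
[ 0.09850885 -0.66323734  0.        ] [ 32.41451069 154.40460895] [334.20211432 535.54176586]
```

View pics/st.png

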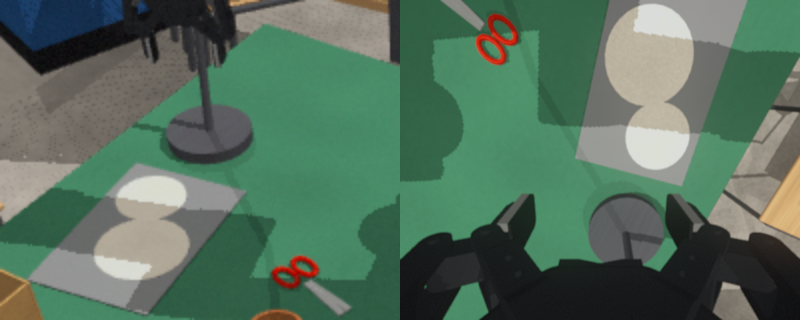

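```bash
cat >> h.py <<'E'
def need(x,y,z,yaw=None):
    o=get_obs();R=np.array(o["eef_rot"]);d=np.array([x,y,z])-o["eef_pos"];t=R.T@d*100
    cy=np.degrees(np.arctan2(R[1,0],R[0,0]));print("t",o["clock"],"pos",o["eef_pos"].round(4),"yaw",cy.round(2),"F",np.round(o["ft_force"],1),"op",round(float(o["opening"]),3),"tilt",R[2,:2].round(4))
    print("tool cm",t.round(2),"" if yaw is None else "spin %.3f"%np.radians(cy-yaw))
E
python3 -m inch '[{"x":3.7,"y":-0.86,"z":0,"spin":0,"grip":-1},{"x":3.7,"y":-0.86,"z":0,"spin":0,"grip":-1},{"x":3.7,"y":-0.86,"z":0,"spin":0,"grip":-1},{"x":3.7,"y":-0.86,"z":0,"spin":0,"grip":-1},{"x":3.7,"y":-0.86,"z":0,"spin":0,"grip":-1},{"x":3.7,"y":-0.86,"z":0,"spin":0,"grip":-1},{"x":3.7,"y":-0.86,"z":0,"spin":0,"grip":-1},{"x":3.7,"y":-0.86,"z":0,"spin":0,"grip":-1},{"x":3.7,"y":-0.86,"z":0,"spin":0,"grip":-1},{"x":3.7,"y":-0.86,"z":0,"spin":0,"grip":-1},{"x":3.7,"y":-0.86,"z":0,"spin":0.14,"grip":-1},{"x":3.7,"y":-0.86,"z":0,"spin":0.14,"grip":-1}]'
python3 - <<'E'
from h import *
need(.6046,-.283,.15,6.5)
s=snapshot("wrist");cv2.imwrite("pics/w1.png",s["img"][:,:,::-1])
E
```

```text
clock: 3.05
eef_pos: [0.6063, -0.2879, 0.2395]
eef_rot: [[0.993, 0.114, 0.0], [0.114, -0.993, 0.0], [0.0, -0.0, -1.0]]
ft_force: [0.6, -0.6, 0.4]
opening: 1.002
t 3.05 pos [ 0.6063 -0.2879  0.2395] yaw 6.57 F [ 0.6 -0.6  0.4] op 1.002 tilt [ 0.0001 -0.    ]
tool cm [-0.12 -0.51  8.95] spin 0.001
```

View pics/w1.png

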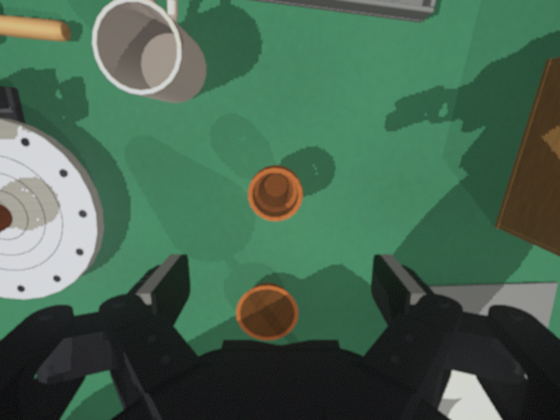

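The wrist view shows the loose pot at (193,275), the saucer at (312,267) and the mug at (60,150). I'll fit the pot in this view too.

Run:
```python
from h import *
s=snapshot("wrist");x,f=fit(s,(193,275),0,half=40);print(x,f)
m=tmask(s,(193,275),40);r,c=np.where(m);print(r.min(),r.max(),c.min(),c.max())
need(x[0],x[1],.15)
```

```text
[ 0.60259743 -0.28272785] 0.0642127616543634
171 224 252 305
t 3.15 pos [ 0.6084 -0.2859  0.2385] yaw 6.76 F [-0.7 -0.4 -0.3] op 0.997 tilt [ 0.0008 -0.0014]
tool cm [-0.54 -0.37  8.85]
```

```bash
python3 -m inch '[{"x":-0.3,"y":-0.3,"z":3,"spin":0,"grip":-1},{"x":0,"y":0,"z":3,"spin":0,"grip":-1},{"x":0,"y":0,"z":3,"spin":0,"grip":-1},{"x":0,"y":0,"z":0,"spin":0,"grip":-1}]'
python3 - <<'E'
from h import *
for i in range(5):
    s=snapshot("wrist");need(.604,-.283,.05,6.5)
x,f=fit(s,(230,275),0,half=90);print(x,f)
cv2.imwrite("pics/w2.png",s["img"][:,:,::-1])
for n,rc in(("scene",(202,160)),("top",(180,390))):
    print(n,fit(snapshot(n),rc,0))
E
```

```text
clock: 3.55
eef_pos: [0.5985, -0.2853, 0.1434]
eef_rot: [[0.993, 0.12, -0.008], [0.12, -0.993, 0.005], [-0.008, -0.006, -1.0]]
ft_force: [-0.6, 0.2, -1.5]
opening: 0.998
t 3.6 pos [ 0.5998 -0.286   0.1466] yaw 6.89 F [-0.2  0.5 -0.2] op 0.995 tilt [-0.0047 -0.0033]
tool cm [ 0.5  -0.22  9.66] spin 0.007
t 3.65 pos [ 0.6013 -0.2868  0.1493] yaw 6.88 F [-0.4 -0.3  0.9] op 0.999 tilt [-0.0012 -0.0008]
tool cm [ 0.33 -0.33  9.93] spin 0.007
t 3.7 pos [ 0.6023 -0.2873  0.151 ] yaw 6.87 F [-1.4 -0.8  0.6] op 1.0 tilt [0.0013 0.001 ]
tool cm [ 0.21 -0.42 10.1 ] spin 0.006
t 3.75 pos [ 0.6029 -0.2876  0.152 ] yaw 6.86 F [0.5 0.1 0.7] op 1.0 tilt [0.0028 0.0021]
tool cm [ 0.14 -0.47 10.2 ] spin 0.006
t 3.8 pos [ 0.6031 -0.2876  0.1522] yaw 6.86 F [ 0.5 -0.4  0.3] op 1.0 tilt [0.0032 0.0025]
tool cm [ 0.11 -0.47 10.22] spin 0.006
[ 0.60246302 -0.28270189] 0.05878507218741491
scene (array([ 0.60426762, -0.28417419]), np.float64(0.10147621651175509))
top (array([ 0.60124545, -0.27141516]), np.float64(0.5615840349236045))
```

View pics/w2.png

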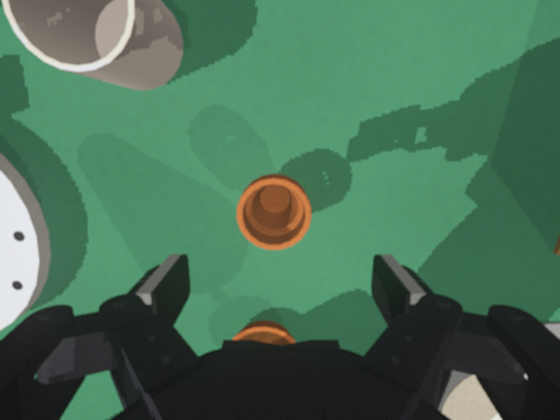

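```bash
python3 -m inch '[{"x":0.05,"y":-0.2,"z":1.2,"spin":0,"grip":-1},{"x":0,"y":-0.25,"z":1.2,"spin":0,"grip":-1},{"x":0,"y":0,"z":1.2,"spin":0,"grip":-1},{"x":0,"y":0,"z":1.2,"spin":0,"grip":-1},{"x":0,"y":0,"z":1,"spin":0,"grip":-1},{"x":0,"y":0,"z":0.8,"spin":0,"grip":-1},{"x":0,"y":0,"z":0.6,"spin":0,"grip":-1},{"x":0,"y":0,"z":0.4,"spin":0,"grip":-1},{"x":0,"y":0,"z":0.2,"spin":0,"grip":-1},{"x":0,"y":0,"z":0,"spin":0,"grip":-1},{"x":0,"y":0,"z":0,"spin":0,"grip":-1}]'
python3 - <<'E'
from h import *
s=snapshot("wrist");need(.6035,-.283,.05,6.5)
x,f=fit(s,(250,275),0,half=120);print(x,f)
cv2.imwrite("pics/w3.png",s["img"][:,:,::-1])
E
```

```text
clock: 5.0
eef_pos: [0.6021, -0.2823, 0.0718]
eef_rot: [[0.993, 0.12, 0.001], [0.12, -0.993, -0.0], [0.001, 0.0, -1.0]]
ft_force: [1.2, 1.2, -0.6]
opening: 1.001
t 5.05 pos [ 0.6022 -0.2824  0.0719] yaw 6.86 F [ 0.2 -0.2 -0.1] op 0.999 tilt [0.0008 0.0005]
tool cm [0.12 0.08 2.19] spin 0.006
[ 0.60202435 -0.28280056] 0.051603068389829976
```

View pics/w3.png

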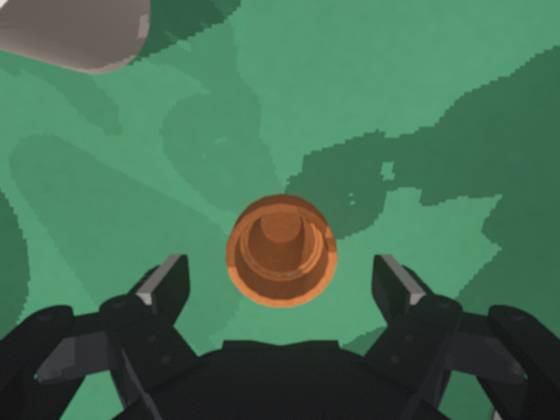

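```bash
python3 -m inch '[{"x":0.05,"y":0,"z":0.6,"spin":0,"grip":-1},{"x":0,"y":0,"z":0.6,"spin":0,"grip":-1},{"x":0,"y":0,"z":0.5,"spin":0,"grip":-1},{"x":0,"y":0,"z":0.3,"spin":0,"grip":-1},{"x":0,"y":0,"z":0.1,"spin":0,"grip":-1},{"x":0,"y":0,"z":0,"spin":0,"grip":-1},{"x":0,"y":0,"z":0,"spin":0,"grip":-1}]'
python3 -m inch '[{"x":0,"y":0,"z":0,"spin":0,"grip":0.5},{"x":0,"y":0,"z":0,"spin":0,"grip":1},{"x":0,"y":0,"z":0,"spin":0,"grip":1},{"x":0,"y":0,"z":0,"spin":0,"grip":1},{"x":0,"y":0,"z":0,"spin":0,"grip":1},{"x":0,"y":0,"z":0,"spin":0,"grip":1},{"x":0,"y":0,"z":0,"spin":0,"grip":1},{"x":0,"y":0,"z":0,"spin":0,"grip":1}]'
python3 - <<'E'
from h import *
s=snapshot("wrist");a=snapshot("scene");need(.6035,-.283,.05,6.5)
cv2.imwrite("pics/w4.png",np.hstack([cv2.resize(s["img"],(400,300)),cv2.resize(a["img"][130:250,90:250],(400,300),interpolation=cv2.INTER_CUBIC)])[:,:,::-1])
E
```

```text
clock: 5.75
eef_pos: [0.6025, -0.2822, 0.0505]
eef_rot: [[0.993, 0.12, 0.0], [0.12, -0.993, -0.0], [0.0, 0.0, -1.0]]
ft_force: [0.1, 0.5, 0.6]
opening: 1.002
clock: 6.55
eef_pos: [0.6028, -0.2824, 0.051]
eef_rot: [[0.993, 0.119, 0.001], [0.119, -0.993, -0.001], [0.001, 0.001, -1.0]]
ft_force: [0.5, -0.7, 5.5]
opening: 0.648
t 6.65 pos [ 0.6028 -0.2824  0.051 ] yaw 6.86 F [-0.5 -0.1  5.3] op 0.644 tilt [0.0011 0.0008]
tool cm [0.06 0.07 0.1 ] spin 0.006
```

View pics/w4.png

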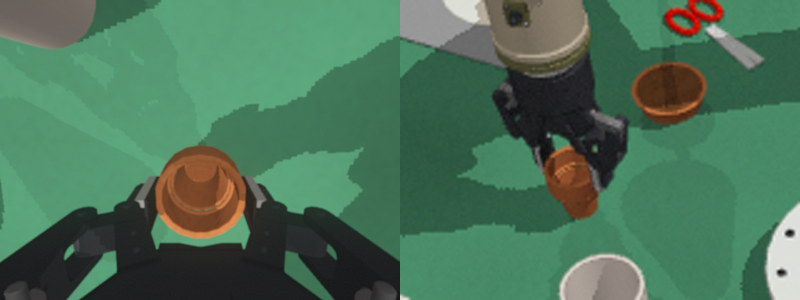

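The gripper has closed on the loose pot's collar, and the pot is still upright (wrist centre of the picture, scene crop (180,570)). I'll look closer at the fingertips against the collar underside.

Run:
```python
from h import *
a=snapshot("scene")
cv2.imwrite("pics/w5.png",cv2.resize(a["img"][175:225,135:190],(770,560)[0:2] if 0 else (616,560),interpolation=cv2.INTER_CUBIC)[:,:,::-1])
p=(.6035,-.283)
for z in (.04,.064):print(z,[((proj(a,(p[0]+.029*np.cos(t),p[1]+.029*np.sin(t),z))-[175,135])*11.2).round() for t in (1.57+.119,-1.57+.119,0)])
```

```text
0.04 [array([338., 400.]), array([262., 176.]), array([385., 207.])]
0.064 [array([267., 384.]), array([191., 158.]), array([314., 188.])]
```

View pics/w5.png

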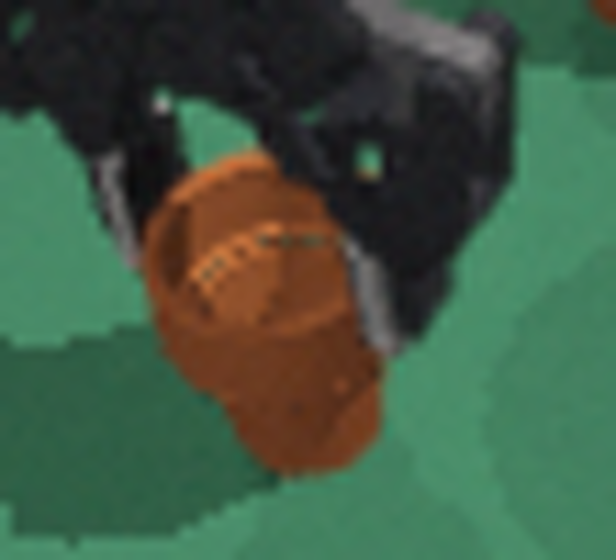

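The tip appears level with the collar underside or slightly below it, around (350,390) in the crop against an expected underside at row 338. I'll regrip 7 mm higher.

```bash
python3 -m inch '[{"x":0,"y":0,"z":0,"spin":0,"grip":-1},{"x":0,"y":0,"z":0,"spin":0,"grip":-1},{"x":0,"y":0,"z":0,"spin":0,"grip":-1},{"x":0.05,"y":0,"z":-0.4,"spin":0,"grip":-1},{"x":0,"y":0,"z":-0.3,"spin":0,"grip":-1},{"x":0,"y":0,"z":0,"spin":0,"grip":-1},{"x":0,"y":0,"z":0,"spin":0,"grip":1},{"x":0,"y":0,"z":0,"spin":0,"grip":1},{"x":0,"y":0,"z":0,"spin":0,"grip":1},{"x":0,"y":0,"z":0,"spin":0,"grip":1},{"x":0,"y":0,"z":0,"spin":0,"grip":1},{"x":0,"y":0,"z":0,"spin":0,"grip":1}]'
python3 - <<'E'
from h import *
a=snapshot("scene")
cv2.imwrite("pics/w6.png",cv2.resize(a["img"][175:225,135:190],(616,560),interpolation=cv2.INTER_CUBIC)[:,:,::-1])
need(.6035,-.283,.05,6.5)
E
```

```text
clock: 7.9
eef_pos: [0.6031, -0.2823, 0.0577]
eef_rot: [[0.993, 0.119, 0.001], [0.119, -0.993, -0.0], [0.001, 0.001, -1.0]]
ft_force: [-0.0, -0.9, 4.4]
opening: 0.647
t 7.95 pos [ 0.6032 -0.2822  0.0578] yaw 6.86 F [ 1.1 -0.3  5.3] op 0.641 tilt [0.0007 0.0006]
tool cm [0.02 0.08 0.78] spin 0.006
```

View pics/w6.png

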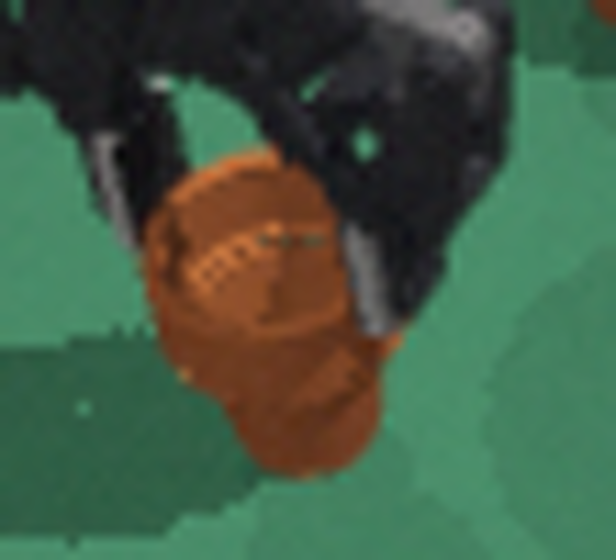

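```bash
python3 -m inch '[{"x":0,"y":0,"z":-0.4,"spin":0,"grip":1},{"x":0,"y":0,"z":-0.8,"spin":0,"grip":1},{"x":0,"y":0,"z":-1.5,"spin":0,"grip":1},{"x":0,"y":0,"z":-2,"spin":0,"grip":1},{"x":0,"y":0,"z":-2,"spin":0,"grip":1},{"x":0,"y":0,"z":-2,"spin":0,"grip":1},{"x":0,"y":0,"z":-2,"spin":0,"grip":1},{"x":0,"y":0,"z":-2,"spin":0,"grip":1},{"x":0,"y":0,"z":-1.5,"spin":0,"grip":1},{"x":0,"y":0,"z":-0.8,"spin":0,"grip":1},{"x":0,"y":0,"z":-0.3,"spin":0,"grip":1},{"x":0,"y":0,"z":0,"spin":0,"grip":1}]'
python3 -m inch '[{"x":-0.1,"y":-1.5,"z":0,"spin":0,"grip":1},{"x":-0.25,"y":-3,"z":0,"spin":0,"grip":1},{"x":-0.3,"y":-3.5,"z":0,"spin":0,"grip":1},{"x":-0.3,"y":-3.5,"z":0,"spin":0,"grip":1},{"x":-0.3,"y":-3.5,"z":0,"spin":0,"grip":1},{"x":-0.3,"y":-3.5,"z":0,"spin":0,"grip":1},{"x":-0.3,"y":-3.5,"z":0,"spin":0,"grip":1},{"x":-0.3,"y":-3.5,"z":0,"spin":0,"grip":1},{"x":-0.3,"y":-3,"z":0,"spin":0,"grip":1},{"x":-0.2,"y":-2,"z":0,"spin":0,"grip":1},{"x":-0.15,"y":-1,"z":0,"spin":0,"grip":1},{"x":0,"y":-0.6,"z":0,"spin":0,"grip":1}]'
python3 -m inch '[{"x":0,"y":0,"z":0,"spin":0,"grip":1},{"x":0,"y":0,"z":0,"spin":0,"grip":1},{"x":0,"y":0,"z":0,"spin":0,"grip":1}]'
python3 - <<'E'
from h import *
s=snapshot("wrist");a=snapshot("scene");need(.537,.0335,.14,6.5)
cv2.imwrite("pics/w7.png",np.hstack([cv2.resize(s["img"],(400,300)),cv2.resize(a["img"][130:310,180:420],(400,300),interpolation=cv2.INTER_CUBIC)])[:,:,::-1])
E
```

```text
clock: 9.15
eef_pos: [0.6027, -0.282, 0.2102]
eef_rot: [[0.993, 0.12, -0.0], [0.12, -0.993, 0.0], [-0.0, -0.0, -1.0]]
ft_force: [-0.2, -0.1, -1.8]
opening: 0.64
clock: 10.35
eef_pos: [0.5358, 0.0344, 0.2095]
eef_rot: [[0.993, 0.121, -0.001], [0.121, -0.993, 0.0], [-0.001, -0.0, -1.0]]
ft_force: [-1.0, 0.5, -1.2]
opening: 0.642
clock: 10.65
eef_pos: [0.5368, 0.0325, 0.2102]
eef_rot: [[0.993, 0.118, -0.0], [0.118, -0.993, -0.0], [-0.0, 0.0, -1.0]]
ft_force: [-0.6, 0.4, -0.9]
opening: 0.643
t 10.75 pos [0.5368 0.0326 0.2102] yaw 6.8 F [ 0.6  0.2 -0.5] op 0.644 tilt [-0.0001  0.0001]
tool cm [ 0.03 -0.09  7.02] spin 0.005
```

View pics/w7.png

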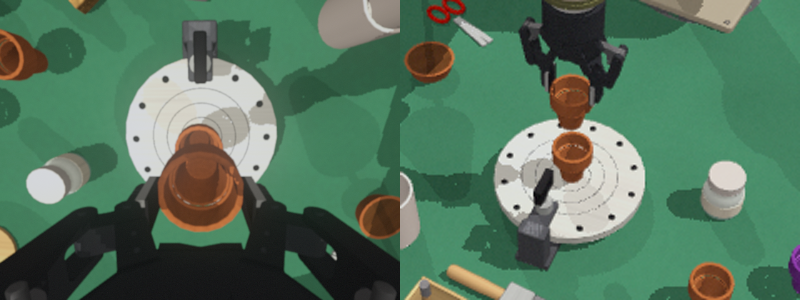

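The pot is held upright above pot_a, which is visible below it in both views. I'll check the lateral offset between the two.

Run:
```python
from h import *
a=snapshot("scene");o=get_obs();z=o["eef_pos"][2]-.0578
pr=proj(a,(.537,.0335,z+.04));print(pr)
m=tmask(a,pr,26);print(m.sum())
print("held",fit(a,pr,z,half=26,x0=np.array([.537,.0335])))
print("A",fit(a,(224,284),.035,half=19,x0=np.array([.537,.0335])))
v=a["img"][160:250,240:330].copy()
for p,zz,co in(((.537,.0335),z,(0,255,255)),((.5365,.0325),.035,(255,255,0))):
    h=(sil(a,POT,(*p,zz))-[240,160]+.5)*6.5
    if zz==z:H=h
    else:A=h
v=cv2.resize(v,(585,585),interpolation=cv2.INTER_CUBIC)
cv2.polylines(v,[H.astype(int)],1,(0,255,255));cv2.polylines(v,[A.astype(int)],1,(255,255,0))
cv2.imwrite("pics/w8.png",v[:,:,::-1])
```

```text
[190.45238903 283.8481283 ]
775
held (array([0.54130379, 0.03149254]), np.float64(0.2520266357845976))
A (array([0.53463211, 0.03128595]), np.float64(0.12554523041911625))
```

View pics/w8.png

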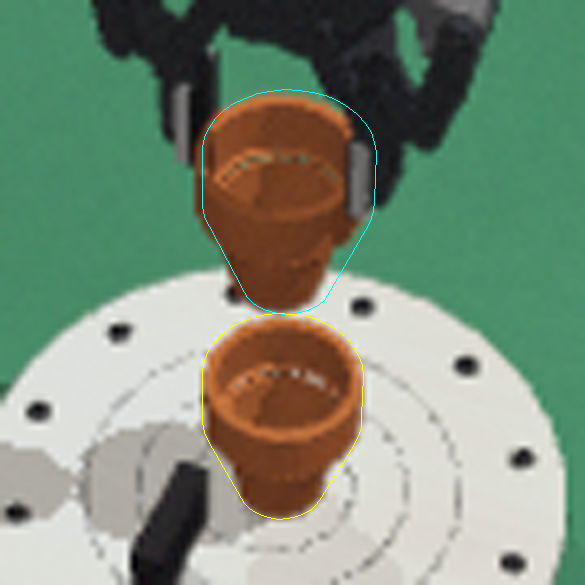

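```bash
python3 -m inch '[{"x":0.03,"y":-0.09,"z":0.5,"spin":0,"grip":1},{"x":0,"y":0,"z":1,"spin":0,"grip":1},{"x":0,"y":0,"z":1,"spin":0,"grip":1},{"x":0,"y":0,"z":1,"spin":0,"grip":1},{"x":0,"y":0,"z":1,"spin":0,"grip":1},{"x":0,"y":0,"z":0.8,"spin":0,"grip":1},{"x":0,"y":0,"z":0.6,"spin":0,"grip":1},{"x":0,"y":0,"z":0.5,"spin":0,"grip":1},{"x":0,"y":0,"z":0.3,"spin":0,"grip":1},{"x":0,"y":0,"z":0.3,"spin":0,"grip":1},{"x":0,"y":0,"z":0,"spin":0,"grip":1},{"x":0,"y":0,"z":0,"spin":0,"grip":1}]'
python3 - <<'E'
from h import *
a=snapshot("scene");need(.537,.0335,.117,6.5)
v=cv2.resize(a["img"][170:250,240:330],(585,520),interpolation=cv2.INTER_CUBIC)
cv2.imwrite("pics/w9.png",v[:,:,::-1])
E
```

```text
clock: 12.0
eef_pos: [0.537, 0.0343, 0.1405]
eef_rot: [[0.993, 0.119, 0.0], [0.119, -0.993, 0.0], [0.0, 0.0, -1.0]]
ft_force: [1.1, -0.6, -1.6]
opening: 0.642
t 12.05 pos [0.5371 0.0343 0.1406] yaw 6.86 F [ 0.6  0.2 -0.8] op 0.644 tilt [0.0005 0.0001]
tool cm [-0.02  0.07  2.36] spin 0.006
```

View pics/w9.png

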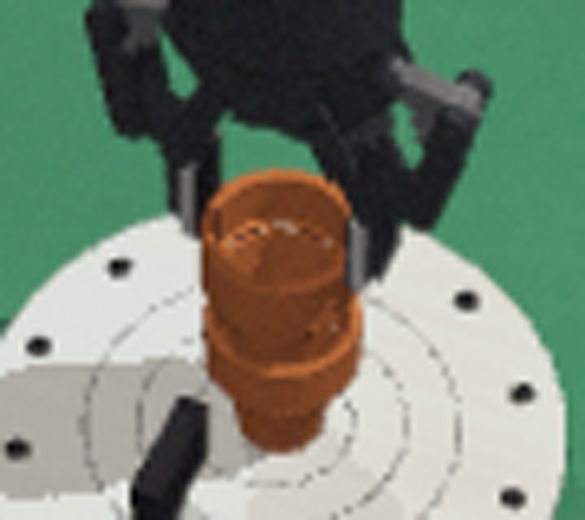

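The foot has entered pot_a's mouth and the two are well aligned. I'll keep lowering slowly.

```bash
python3 -m inch '[{"x":0,"y":0.03,"z":0.3,"spin":0,"grip":1},{"x":0,"y":0,"z":0.3,"spin":0,"grip":1},{"x":0,"y":0,"z":0.3,"spin":0,"grip":1},{"x":0,"y":0,"z":0.3,"spin":0,"grip":1},{"x":0,"y":0,"z":0.3,"spin":0,"grip":1},{"x":0,"y":0,"z":0.2,"spin":0,"grip":1},{"x":0,"y":0,"z":0.1,"spin":0,"grip":1},{"x":0,"y":0,"z":0.1,"spin":0,"grip":1},{"x":0,"y":0,"z":0,"spin":0,"grip":1},{"x":0,"y":0,"z":0,"spin":0,"grip":1}]'
python3 -m inch '[{"x":0,"y":0,"z":0.1,"spin":0,"grip":1},{"x":0,"y":0,"z":0.1,"spin":0,"grip":1},{"x":0,"y":0,"z":0,"spin":0,"grip":1}]'
```

```text
clock: 13.05
eef_pos: [0.5368, 0.034, 0.1213]
eef_rot: [[0.993, 0.12, -0.0], [0.12, -0.993, 0.0], [-0.0, -0.0, -1.0]]
ft_force: [-0.0, 0.8, -0.8]
opening: 0.637
clock: 13.35
eef_pos: [0.5368, 0.034, 0.1191]
eef_rot: [[0.993, 0.12, -0.0], [0.12, -0.993, 0.0], [-0.0, -0.0, -1.0]]
ft_force: [-0.1, 0.6, -1.8]
opening: 0.641
```

```bash
python3 -m inch '[{"x":0,"y":0,"z":0.1,"spin":0,"grip":1},{"x":0,"y":0,"z":0.05,"spin":0,"grip":1},{"x":0,"y":0,"z":0,"spin":0,"grip":1}]'
python3 -m inch '[{"x":0,"y":0,"z":0.05,"spin":0,"grip":1},{"x":0,"y":0,"z":0.05,"spin":0,"grip":1},{"x":0,"y":0,"z":0,"spin":0,"grip":1}]'
```

```text
clock: 13.65
eef_pos: [0.5368, 0.0341, 0.118]
eef_rot: [[0.993, 0.12, -0.0], [0.12, -0.993, 0.0], [-0.0, -0.0, -1.0]]
ft_force: [-1.6, 1.2, 2.9]
opening: 0.644
clock: 13.95
eef_pos: [0.537, 0.0344, 0.1176]
eef_rot: [[0.993, 0.12, 0.0], [0.12, -0.993, 0.001], [0.0, -0.001, -1.0]]
ft_force: [-5.0, 3.5, 7.7]
opening: 0.642
```

```bash
python3 -m inch '[{"x":-0.08,"y":-0.06,"z":0,"spin":0,"grip":1},{"x":0,"y":0,"z":0,"spin":0,"grip":1},{"x":0,"y":0,"z":0.03,"spin":0,"grip":1},{"x":0,"y":0,"z":0,"spin":0,"grip":1}]'
python3 - <<'E'
from h import *
a=snapshot("scene");b=snapshot("wrist");need(.537,.0335,.117,6.5)
v=cv2.resize(a["img"][180:250,240:330],(540,420),interpolation=cv2.INTER_CUBIC)
cv2.imwrite("pics/w10.png",v[:,:,::-1])
E
```

```text
clock: 14.35
eef_pos: [0.5361, 0.0348, 0.1171]
eef_rot: [[0.993, 0.12, 0.0], [0.12, -0.993, 0.001], [0.0, -0.001, -1.0]]
ft_force: [-5.3, 2.2, 7.0]
opening: 0.642
t 14.45 pos [0.5362 0.0348 0.1172] yaw 6.87 F [-4.   2.6  6.9] op 0.644 tilt [ 0.0005 -0.0005]
tool cm [0.07 0.14 0.02] spin 0.006
```

View pics/w10.png

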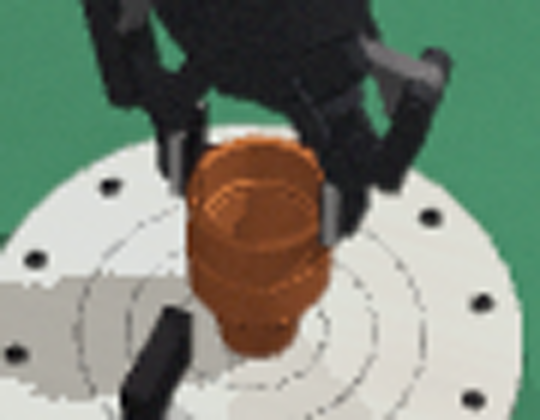

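```bash
python3 -m inch '[{"x":0,"y":0,"z":0,"spin":0,"grip":0.2},{"x":0,"y":0,"z":0,"spin":0,"grip":-0.4},{"x":0,"y":0,"z":0,"spin":0,"grip":-1},{"x":0,"y":0,"z":0,"spin":0,"grip":-1},{"x":0,"y":0,"z":0,"spin":0,"grip":-1}]'
python3 - <<'E'
from h import *
a=snapshot("scene");need(.537,.0335,.117,6.5)
v=cv2.resize(a["img"][180:250,240:330],(540,420),interpolation=cv2.INTER_CUBIC)
cv2.imwrite("pics/w11.png",v[:,:,::-1])
E
```

```text
clock: 14.95
eef_pos: [0.536, 0.0343, 0.1163]
eef_rot: [[0.993, 0.119, -0.0], [0.119, -0.993, -0.0], [-0.0, 0.0, -1.0]]
ft_force: [0.6, 0.2, -0.9]
opening: 0.998
t 15.0 pos [0.536  0.0344 0.1163] yaw 6.86 F [0.6 0.  0.7] op 0.996 tilt [-0.0001  0.0001]
tool cm [ 0.09  0.1  -0.07] spin 0.006
```

View pics/w11.png

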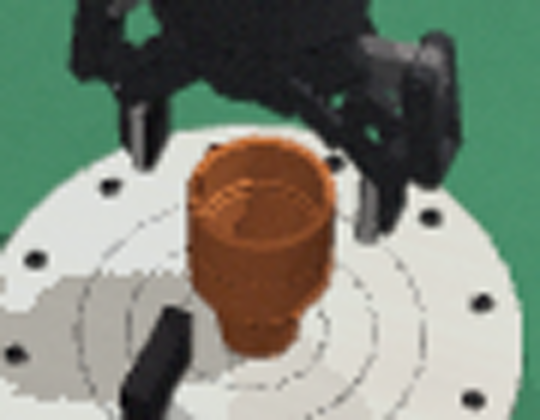

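The first pot is home: the two collars look like one straight 48 mm cylinder, with the fingers clear. Going for the second pot.

```bash
python3 -m inch '[{"x":0,"y":0,"z":-0.5,"spin":0,"grip":-1},{"x":0,"y":0,"z":-1.5,"spin":0,"grip":-1},{"x":0,"y":0,"z":-2,"spin":0,"grip":-1},{"x":0,"y":0,"z":-2,"spin":0,"grip":-1},{"x":0,"y":0,"z":-2,"spin":0,"grip":-1},{"x":0,"y":0,"z":-1.5,"spin":0,"grip":-1},{"x":0.5,"y":-1.1,"z":0,"spin":0,"grip":-1},{"x":1,"y":-2.2,"z":0,"spin":0,"grip":-1},{"x":1.2,"y":-2.6,"z":0,"spin":0,"grip":-1},{"x":1.2,"y":-2.6,"z":0,"spin":0,"grip":-1},{"x":1.2,"y":-2.6,"z":0,"spin":0,"grip":-1},{"x":1.2,"y":-2.6,"z":0,"spin":0,"grip":-1}]'
python3 -m inch '[{"x":1.2,"y":-2.6,"z":0,"spin":0,"grip":-1},{"x":1.2,"y":-2.6,"z":0,"spin":0,"grip":-1},{"x":1.2,"y":-2.6,"z":0,"spin":0,"grip":-1},{"x":0.7,"y":-1.5,"z":0,"spin":0,"grip":-1},{"x":0.44,"y":-1.05,"z":1,"spin":0,"grip":-1},{"x":0,"y":0,"z":2,"spin":0,"grip":-1},{"x":0,"y":0,"z":2,"spin":0,"grip":-1},{"x":0,"y":0,"z":1,"spin":0,"grip":-1},{"x":0,"y":0,"z":0.4,"spin":0,"grip":-1},{"x":0,"y":0,"z":0,"spin":0,"grip":-1},{"x":0,"y":0,"z":0,"spin":0,"grip":-1},{"x":0,"y":0,"z":0,"spin":0,"grip":-1}]'
python3 - <<'E'
from h import *
s=snapshot("wrist");need(.617,.2858,.05,6.5)
rc=proj(s,(.617,.286,.05));print(rc)
x,f=fit(s,rc,0,half=60);print(x,f);print(fit(snapshot("scene"),(298,366),0))
cv2.imwrite("pics/w12.png",s["img"][:,:,::-1])
E
```

```text
clock: 16.2
eef_pos: [0.5819, 0.18, 0.2103]
eef_rot: [[0.993, 0.12, -0.001], [0.12, -0.993, -0.0], [-0.001, -0.0, -1.0]]
ft_force: [0.4, 0.3, 1.0]
opening: 1.003
clock: 17.4
eef_pos: [0.6176, 0.2866, 0.149]
eef_rot: [[0.993, 0.119, 0.002], [0.119, -0.993, 0.001], [0.002, -0.001, -1.0]]
ft_force: [0.2, -0.1, 0.0]
opening: 0.996
t 17.45 pos [0.6176 0.2866 0.1489] yaw 6.85 F [0.  0.  0.5] op 0.999 tilt [ 0.002  -0.0005]
tool cm [-0.08  0.07  9.89] spin 0.006
[212.75355536 281.07622435]
[0.61465343 0.28558736] 0.055814450334486065
(array([0.61660938, 0.2845792 ]), np.float64(0.08840403337969405))
```

View pics/w12.png

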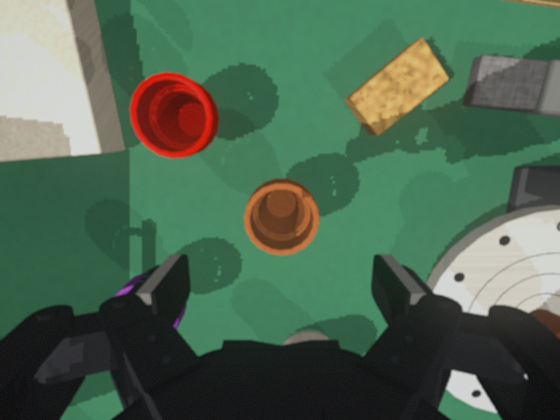

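The terracotta pot is at (217,281), between the fingers. The red pot at (115,175) and the purple one at (295,155) are both clear of them. Descending.

```bash
python3 -m inch '[{"x":-0.15,"y":0.08,"z":0.7,"spin":0,"grip":-1},{"x":0,"y":0,"z":1.2,"spin":0,"grip":-1},{"x":0,"y":0,"z":1.4,"spin":0,"grip":-1},{"x":0,"y":0,"z":1.4,"spin":0,"grip":-1},{"x":0,"y":0,"z":1.4,"spin":0,"grip":-1},{"x":0,"y":0,"z":1.2,"spin":0,"grip":-1},{"x":0,"y":0,"z":0.8,"spin":0,"grip":-1},{"x":0,"y":0,"z":0.5,"spin":0,"grip":-1},{"x":0,"y":0,"z":0.3,"spin":0,"grip":-1},{"x":0,"y":0,"z":0.15,"spin":0,"grip":-1},{"x":0,"y":0,"z":0,"spin":0,"grip":-1},{"x":0,"y":0,"z":0,"spin":0,"grip":-1}]'
python3 - <<'E'
from h import *
s=snapshot("wrist");need(.616,.2855,.0575,6.5)
rc=proj(s,(.617,.286,.05));print(rc)
x,f=fit(s,rc,0,half=80);print(x,f)
E
```

```text
clock: 18.7
eef_pos: [0.6159, 0.2856, 0.0577]
eef_rot: [[0.993, 0.12, 0.001], [0.12, -0.993, 0.0], [0.001, -0.0, -1.0]]
ft_force: [-0.6, -0.6, -0.0]
opening: 0.997
t 18.75 pos [0.6159 0.2856 0.0577] yaw 6.87 F [0.2 0.8 1.3] op 1.002 tilt [ 0.001  -0.0003]
tool cm [0.01 0.01 0.02] spin 0.006
[257.25340955 279.93182209]
[0.61443728 0.28554927] 0.050811519531270055
```

```bash
python3 -m inch '[{"x":0,"y":0,"z":0,"spin":0,"grip":0.5},{"x":0,"y":0,"z":0,"spin":0,"grip":1},{"x":0,"y":0,"z":0,"spin":0,"grip":1},{"x":0,"y":0,"z":0,"spin":0,"grip":1},{"x":0,"y":0,"z":0,"spin":0,"grip":1},{"x":0,"y":0,"z":0,"spin":0,"grip":1},{"x":0,"y":0,"z":0,"spin":0,"grip":1}]'
python3 - <<'E'
from h import *
a=snapshot("scene");b=snapshot("wrist");need(.616,.2855,.0575,6.5)
cv2.imwrite("pics/w13.png",np.hstack([cv2.resize(b["img"],(400,300)),cv2.resize(a["img"][275:325,335:395],(400,300),interpolation=cv2.INTER_CUBIC)])[:,:,::-1])
E
```

```text
clock: 19.45
eef_pos: [0.6163, 0.2857, 0.0581]
eef_rot: [[0.993, 0.119, 0.002], [0.119, -0.993, 0.001], [0.002, -0.0, -1.0]]
ft_force: [-0.7, 0.1, 5.5]
opening: 0.647
t 19.55 pos [0.6163 0.2857 0.0581] yaw 6.86 F [0.3 0.4 5. ] op 0.65 tilt [ 0.0019 -0.0005]
tool cm [-0.03  0.02  0.06] spin 0.006
```

View pics/w13.png

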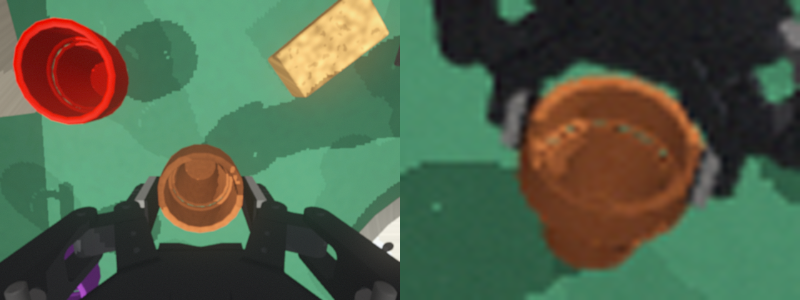

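```bash
python3 -m inch '[{"x":0,"y":0,"z":-0.4,"spin":0,"grip":1},{"x":0,"y":0,"z":-0.8,"spin":0,"grip":1},{"x":0,"y":0,"z":-1.5,"spin":0,"grip":1},{"x":0,"y":0,"z":-2,"spin":0,"grip":1},{"x":0,"y":0,"z":-2.1,"spin":0,"grip":1},{"x":0,"y":0,"z":-2.1,"spin":0,"grip":1},{"x":0,"y":0,"z":-2.1,"spin":0,"grip":1},{"x":0,"y":0,"z":-2.1,"spin":0,"grip":1},{"x":0,"y":0,"z":-1.8,"spin":0,"grip":1},{"x":0,"y":0,"z":-1.2,"spin":0,"grip":1},{"x":0,"y":0,"z":-0.4,"spin":0,"grip":1},{"x":0,"y":0,"z":0,"spin":0,"grip":1}]'
python3 - <<'E'
from h import *
ST=POT+[(.029,.088)]
for n,rc in(("scene",(215,284)),("top",(203,275))):
    s=snapshot(n);print(n,"stack2",fit(s,rc,.035,ST,half=32,x0=np.array([.537,.0335])))
need(.536,.0345,.222,6.5)
E
```

```text
clock: 20.75
eef_pos: [0.6157, 0.2855, 0.2227]
eef_rot: [[0.993, 0.119, 0.001], [0.119, -0.993, 0.0], [0.001, -0.0, -1.0]]
ft_force: [-0.2, -0.2, -0.9]
opening: 0.647
scene stack2 (array([0.53582022, 0.03204333]), np.float64(0.09335430593786864))
top stack2 (array([0.53815822, 0.03519224]), np.float64(0.07758492805221773))
t 20.85 pos [0.615  0.2853 0.2208] yaw 6.87 F [-0.6  0.1 -1.1] op 0.648 tilt [-0.0016  0.0004]
tool cm [-10.84  23.95  -0.09] spin 0.006
```

```bash
python3 -m inch '[{"x":-0.45,"y":1,"z":0,"spin":0,"grip":1},{"x":-0.9,"y":2,"z":0,"spin":0,"grip":1},{"x":-1.2,"y":2.65,"z":0,"spin":0,"grip":1},{"x":-1.2,"y":2.65,"z":0,"spin":0,"grip":1},{"x":-1.2,"y":2.65,"z":0,"spin":0,"grip":1},{"x":-1.2,"y":2.65,"z":0,"spin":0,"grip":1},{"x":-1.2,"y":2.65,"z":0,"spin":0,"grip":1},{"x":-1.2,"y":2.65,"z":0,"spin":0,"grip":1},{"x":-1.1,"y":2.45,"z":0,"spin":0,"grip":1},{"x":-0.75,"y":1.6,"z":0,"spin":0,"grip":1},{"x":-0.4,"y":0.9,"z":0,"spin":0,"grip":1},{"x":0,"y":0,"z":0,"spin":0,"grip":1}]'
python3 -m inch '[{"x":0,"y":0,"z":0,"spin":0,"grip":1},{"x":0,"y":0,"z":0,"spin":0,"grip":1},{"x":0,"y":0,"z":0,"spin":0,"grip":1}]'
python3 - <<'E'
from h import *
s=snapshot("wrist");a=snapshot("scene");need(.536,.0345,.165,6.5)
o=get_obs();z=o["eef_pos"][2]-.058
H=(sil(a,POT,(.536,.032,z))-[240,140]+.5)*6;A=(sil(a,POT+[(.029,.088)],(.5358,.032,.035))-[240,140]+.5)*6
v=cv2.resize(a["img"][140:240,240:330],(540,600),interpolation=cv2.INTER_CUBIC)
cv2.polylines(v,[H.astype(int)],1,(0,255,255));cv2.polylines(v,[A.astype(int)],1,(255,255,0))
cv2.imwrite("pics/w14.png",v[:,:,::-1])
E
```

```text
clock: 22.05
eef_pos: [0.5361, 0.0345, 0.2214]
eef_rot: [[0.993, 0.118, -0.001], [0.118, -0.993, -0.0], [-0.001, 0.0, -1.0]]
ft_force: [0.2, 1.4, -1.0]
opening: 0.644
clock: 22.35
eef_pos: [0.5369, 0.0365, 0.2219]
eef_rot: [[0.993, 0.121, -0.0], [0.121, -0.993, 0.0], [-0.0, -0.0, -1.0]]
ft_force: [-0.5, 0.6, -1.0]
opening: 0.647
t 22.45 pos [0.5368 0.0364 0.2219] yaw 6.92 F [-0.   0.2 -0.6] op 0.646 tilt [-0.0002 -0.0001]
tool cm [-0.1   0.18  5.69] spin 0.007
```

View pics/w14.png

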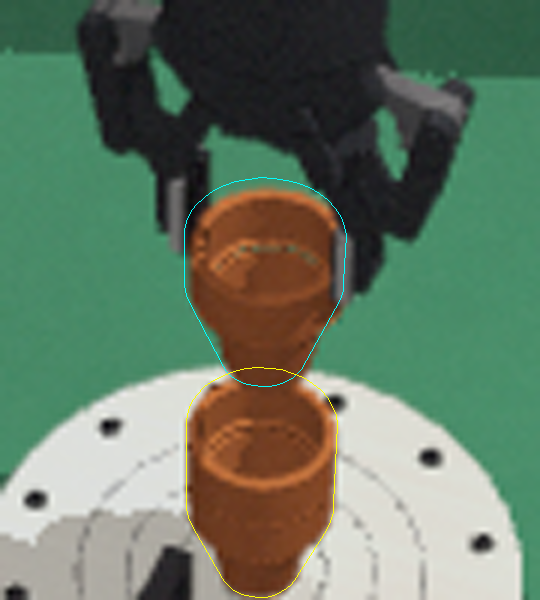

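The second pot is upright above the stack, about 2 mm off in y. I'll correct that while descending.

```bash
python3 -m inch '[{"x":-0.08,"y":0.16,"z":0.5,"spin":0,"grip":1},{"x":0,"y":0,"z":0.9,"spin":0,"grip":1},{"x":0,"y":0,"z":0.9,"spin":0,"grip":1},{"x":0,"y":0,"z":0.9,"spin":0,"grip":1},{"x":0,"y":0,"z":0.8,"spin":0,"grip":1},{"x":0,"y":0,"z":0.6,"spin":0,"grip":1},{"x":0,"y":0,"z":0.5,"spin":0,"grip":1},{"x":0,"y":0,"z":0.3,"spin":0,"grip":1},{"x":0,"y":0,"z":0.2,"spin":0,"grip":1},{"x":0,"y":0,"z":0,"spin":0,"grip":1},{"x":0,"y":0,"z":0,"spin":0,"grip":1}]'
python3 - <<'E'
from h import *
a=snapshot("scene");need(.536,.0345,.141,6.5)
v=cv2.resize(a["img"][160:240,240:330],(585,520),interpolation=cv2.INTER_CUBIC)
cv2.imwrite("pics/w15.png",v[:,:,::-1])
E
```

```text
clock: 23.55
eef_pos: [0.5363, 0.0341, 0.1663]
eef_rot: [[0.993, 0.12, 0.0], [0.12, -0.993, -0.0], [0.0, 0.0, -1.0]]
ft_force: [0.7, -0.3, -0.4]
opening: 0.646
t 23.6 pos [0.5364 0.0341 0.1664] yaw 6.86 F [ 0.4 -0.9 -1.2] op 0.649 tilt [0.0007 0.0001]
tool cm [-0.04 -0.05  2.54] spin 0.006
```

View pics/w15.png

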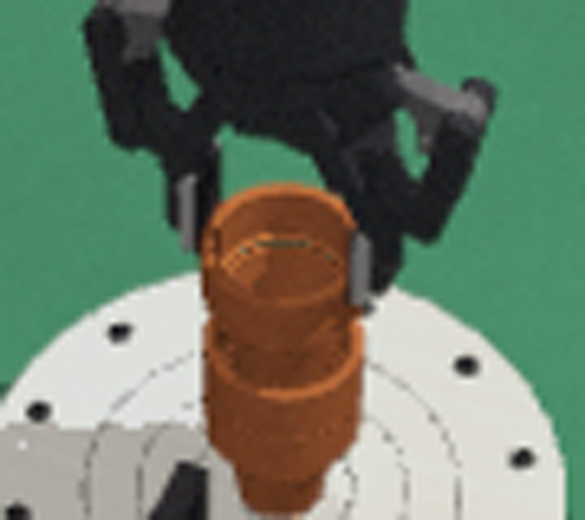

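The second pot's foot is inside the mouth. I'll lower it slowly.

```bash
python3 -m inch '[{"x":-0.03,"y":-0.04,"z":0.3,"spin":0,"grip":1},{"x":0,"y":0,"z":0.3,"spin":0,"grip":1},{"x":0,"y":0,"z":0.3,"spin":0,"grip":1},{"x":0,"y":0,"z":0.3,"spin":0,"grip":1},{"x":0,"y":0,"z":0.3,"spin":0,"grip":1},{"x":0,"y":0,"z":0.3,"spin":0,"grip":1},{"x":0,"y":0,"z":0.1,"spin":0,"grip":1},{"x":0,"y":0,"z":0.1,"spin":0,"grip":1},{"x":0,"y":0,"z":0,"spin":0,"grip":1},{"x":0,"y":0,"z":0,"spin":0,"grip":1}]'
python3 -m inch '[{"x":0,"y":0,"z":0.1,"spin":0,"grip":1},{"x":0,"y":0,"z":0.1,"spin":0,"grip":1},{"x":0,"y":0,"z":0,"spin":0,"grip":1}]'
```

```text
clock: 24.6
eef_pos: [0.5359, 0.0344, 0.1461]
eef_rot: [[0.993, 0.119, 0.0], [0.119, -0.993, 0.0], [0.0, -0.0, -1.0]]
ft_force: [-0.3, 0.4, -0.8]
opening: 0.649
clock: 24.9
eef_pos: [0.5357, 0.0344, 0.1438]
eef_rot: [[0.993, 0.12, -0.0], [0.12, -0.993, 0.0], [-0.0, -0.0, -1.0]]
ft_force: [0.2, 0.3, -1.1]
opening: 0.65
```

```bash
python3 -m inch '[{"x":0,"y":0,"z":0.1,"spin":0,"grip":1},{"x":0,"y":0,"z":0.05,"spin":0,"grip":1},{"x":0,"y":0,"z":0,"spin":0,"grip":1}]'
```

```text
clock: 25.2
eef_pos: [0.5357, 0.0344, 0.1423]
eef_rot: [[0.993, 0.12, -0.0], [0.12, -0.993, 0.0], [-0.0, -0.0, -1.0]]
ft_force: [1.1, 0.4, -0.6]
opening: 0.647
```

```bash
python3 -m inch '[{"x":0,"y":0,"z":0.06,"spin":0,"grip":1},{"x":0,"y":0,"z":0.06,"spin":0,"grip":1},{"x":0,"y":0,"z":0,"spin":0,"grip":1}]'
```

```text
clock: 25.5
eef_pos: [0.5358, 0.0344, 0.1412]
eef_rot: [[0.993, 0.119, -0.0], [0.119, -0.993, -0.0], [-0.0, 0.0, -1.0]]
ft_force: [-0.0, 0.4, -1.0]
opening: 0.649
```

```bash
python3 -m inch '[{"x":0,"y":0,"z":0.06,"spin":0,"grip":1},{"x":0,"y":0,"z":0.04,"spin":0,"grip":1},{"x":0,"y":0,"z":0,"spin":0,"grip":1}]';python3 - <<'E'
from h import *
a=snapshot("scene");need(.536,.0345,.141,6.5)
v=cv2.resize(a["img"][160:240,240:330],(585,520),interpolation=cv2.INTER_CUBIC)
cv2.imwrite("pics/w16.png",v[:,:,::-1])
E
```

```text
clock: 25.8
eef_pos: [0.5363, 0.0342, 0.141]
eef_rot: [[0.993, 0.119, 0.001], [0.119, -0.993, -0.0], [0.001, 0.0, -1.0]]
ft_force: [-1.0, -1.3, 5.7]
opening: 0.647
t 25.85 pos [0.5363 0.0343 0.141 ] yaw 6.86 F [-1.2 -1.4  5.4] op 0.646 tilt [0.0011 0.0004]
tool cm [-0.02 -0.03 -0.  ] spin 0.006
```

View pics/w16.png

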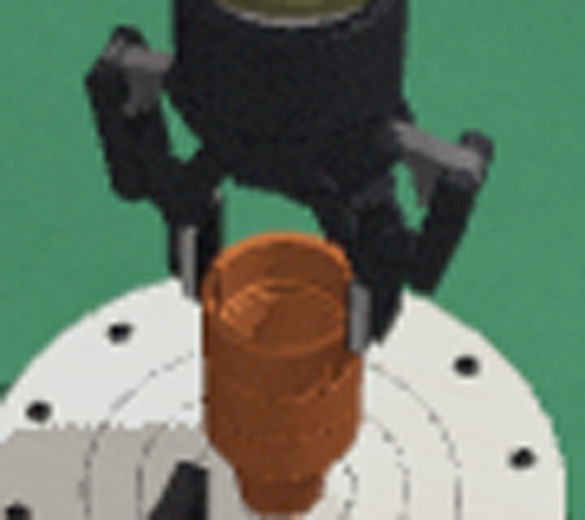

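Contact came at z 0.141, the expected home height, with 5.5 N of support. Releasing and rising.

```bash
python3 -m inch '[{"x":0,"y":0,"z":0,"spin":0,"grip":0.2},{"x":0,"y":0,"z":0,"spin":0,"grip":-0.4},{"x":0,"y":0,"z":0,"spin":0,"grip":-1},{"x":0,"y":0,"z":0,"spin":0,"grip":-1},{"x":0,"y":0,"z":0,"spin":0,"grip":-1},{"x":0,"y":0,"z":-0.5,"spin":0,"grip":-1},{"x":0,"y":0,"z":-1.5,"spin":0,"grip":-1},{"x":0,"y":0,"z":-2,"spin":0,"grip":-1},{"x":0,"y":0,"z":-2,"spin":0,"grip":-1},{"x":0,"y":0,"z":-1.5,"spin":0,"grip":-1},{"x":0,"y":0,"z":-0.5,"spin":0,"grip":-1},{"x":0,"y":0,"z":0,"spin":0,"grip":-1}]'
python3 -m inch '[{"x":0,"y":0,"z":0,"spin":0,"grip":-1},{"x":0,"y":0,"z":0,"spin":0,"grip":-1}]'
python3 - <<'E'
from h import *
a=snapshot("scene");b=snapshot("wrist");need(.632,.043,.19,6.5)
ST=POT+[(.029,.112)]
print("stack3",fit(a,(210,284),.035,ST,half=38,x0=np.array([.537,.0335])))
v=cv2.resize(a["img"][160:250,240:330],(400,400),interpolation=cv2.INTER_CUBIC)
cv2.imwrite("pics/w17.png",np.hstack([v,cv2.resize(b["img"][0:300,130:430],(400,400))])[:,:,::-1])
E
```

```text
clock: 27.05
eef_pos: [0.5364, 0.0344, 0.2216]
eef_rot: [[0.993, 0.119, 0.002], [0.119, -0.993, -0.0], [0.002, 0.0, -1.0]]
ft_force: [-0.1, -0.4, -0.4]
opening: 1.001
clock: 27.25
eef_pos: [0.5351, 0.0344, 0.219]
eef_rot: [[0.993, 0.12, -0.002], [0.12, -0.993, 0.0], [-0.002, -0.0, -1.0]]
ft_force: [0.4, -0.1, -0.7]
opening: 0.996
t 27.35 pos [0.5352 0.0344 0.2192] yaw 6.86 F [-0.4 -0.4 -0.2] op 0.996 tilt [-0.0019 -0.0003]
tool cm [9.72 0.31 2.9 ] spin 0.006
stack3 (array([0.53579249, 0.03209593]), np.float64(0.08921813866974537))
```

View pics/w17.png

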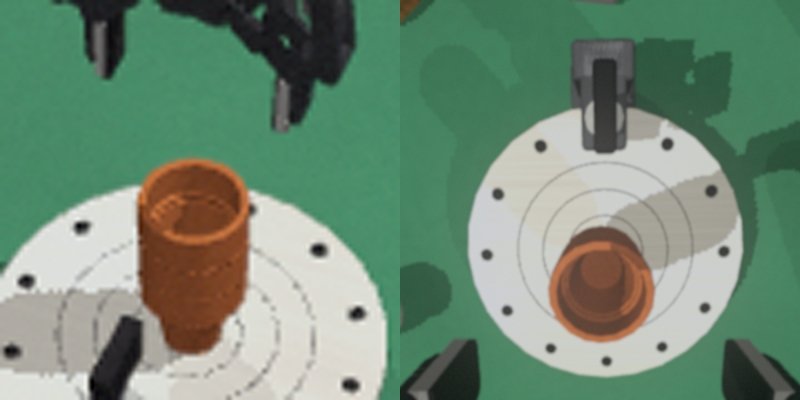

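The stack of three stands straight with the collars flush, and the silhouette fits the fully nested height. The handle bar lies along the tool's x in the wrist view (crop (105,604)). Moving above it.

```bash
python3 -m inch '[{"x":0.6,"y":0,"z":0,"spin":0,"grip":-1},{"x":1.3,"y":0.05,"z":0,"spin":0,"grip":-1},{"x":1.6,"y":0.05,"z":0,"spin":0,"grip":-1},{"x":1.7,"y":0.05,"z":0,"spin":0,"grip":-1},{"x":1.7,"y":0.05,"z":0,"spin":0,"grip":-1},{"x":1.4,"y":0.05,"z":0,"spin":0,"grip":-1},{"x":0.9,"y":0.06,"z":0,"spin":0,"grip":-1},{"x":0.5,"y":0,"z":0,"spin":0,"grip":-1},{"x":0,"y":0,"z":0,"spin":0,"grip":-1},{"x":0,"y":0,"z":0,"spin":0,"grip":-1},{"x":0,"y":0,"z":0,"spin":0,"grip":-1}]'
python3 - <<'E'
from h import *
b=snapshot("wrist");need(.632,.043,.14,6.5)
print(proj(b,(.632,.043,.136)))
cv2.imwrite("pics/w18.png",b["img"][:,:,::-1])
E
```

```text
clock: 28.45
eef_pos: [0.6321, 0.0429, 0.2204]
eef_rot: [[0.993, 0.12, -0.0], [0.12, -0.993, -0.0], [-0.0, 0.0, -1.0]]
ft_force: [0.1, 0.7, 0.3]
opening: 1.001
t 28.5 pos [0.6321 0.0429 0.2204] yaw 6.86 F [ 0.  -0.   0.1] op 0.998 tilt [ 0. -0.]
tool cm [-0.01 -0.01  8.04] spin 0.006
[216.92767273 280.25003762]
```

View pics/w18.png

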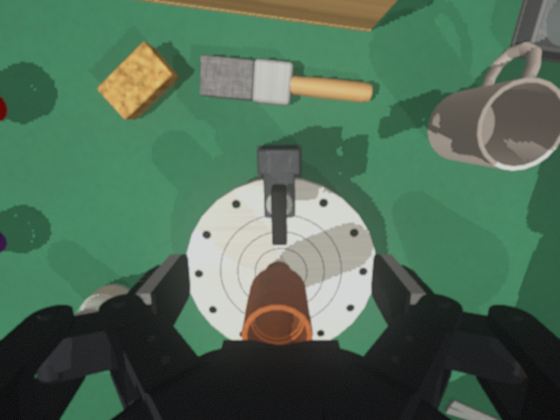

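The bar's top face is centred at about (214,279); I predicted (217,280), so it's aligned. Descending around it.

```bash
python3 -m inch '[{"x":0,"y":0,"z":0.7,"spin":0,"grip":-1},{"x":0,"y":0,"z":1.3,"spin":0,"grip":-1},{"x":0,"y":0,"z":1.5,"spin":0,"grip":-1},{"x":0,"y":0,"z":1.5,"spin":0,"grip":-1},{"x":0,"y":0,"z":1.5,"spin":0,"grip":-1},{"x":0,"y":0,"z":1.3,"spin":0,"grip":-1},{"x":0,"y":0,"z":0.9,"spin":0,"grip":-1},{"x":0,"y":0,"z":0.6,"spin":0,"grip":-1},{"x":0,"y":0,"z":0.3,"spin":0,"grip":-1},{"x":0,"y":0,"z":0.1,"spin":0,"grip":-1},{"x":0,"y":0,"z":0,"spin":0,"grip":-1},{"x":0,"y":0,"z":0,"spin":0,"grip":-1}]'
python3 - <<'E'
from h import *
b=snapshot("wrist");a=snapshot("scene");need(.632,.043,.122,6.5)
v=cv2.resize(a["img"][190:290,220:320],(400,400),interpolation=cv2.INTER_CUBIC)
cv2.imwrite("pics/w19.png",np.hstack([v,cv2.resize(b["img"][80:380,130:430],(400,400))])[:,:,::-1])
E
```

```text
clock: 29.7
eef_pos: [0.633, 0.0429, 0.1241]
eef_rot: [[0.993, 0.119, 0.001], [0.119, -0.993, -0.0], [0.001, 0.0, -1.0]]
ft_force: [-1.2, 0.2, 0.5]
opening: 0.999
t 29.8 pos [0.6329 0.0429 0.1239] yaw 6.87 F [ 0.3  0.5 -0.3] op 1.001 tilt [0.001  0.0001]
tool cm [-0.08 -0.02  0.19] spin 0.006
```

View pics/w19.png

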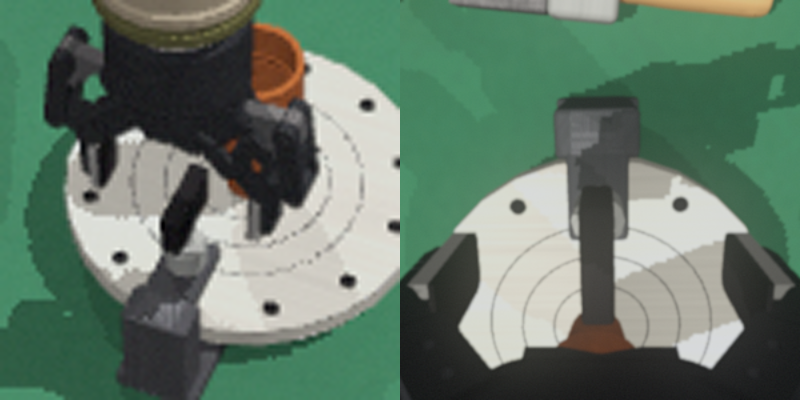

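The bar sits between the open fingers and the stack is clear. Closing.

```bash
python3 -m inch '[{"x":0,"y":0,"z":0,"spin":0,"grip":0.6},{"x":0,"y":0,"z":0,"spin":0,"grip":1},{"x":0,"y":0,"z":0,"spin":0,"grip":1},{"x":0,"y":0,"z":0,"spin":0,"grip":1},{"x":0,"y":0,"z":0,"spin":0,"grip":1},{"x":0,"y":0,"z":0,"spin":0,"grip":1},{"x":0,"y":0,"z":0,"spin":0,"grip":1},{"x":0,"y":0,"z":0,"spin":0,"grip":1},{"x":0,"y":0,"z":0,"spin":0,"grip":1},{"x":0,"y":0,"z":0,"spin":0,"grip":1}]'
python3 - <<'E'
from h import *
b=snapshot("wrist");a=snapshot("scene");need(.632,.043,.122,6.5)
v=cv2.resize(a["img"][190:290,220:320],(400,400),interpolation=cv2.INTER_CUBIC)
cv2.imwrite("pics/w20.png",np.hstack([v,cv2.resize(b["img"][80:380,130:430],(400,400))])[:,:,::-1])
E
```

```text
clock: 30.8
eef_pos: [0.6324, 0.044, 0.1235]
eef_rot: [[0.993, 0.121, -0.0], [0.121, -0.993, 0.001], [0.0, -0.001, -1.0]]
ft_force: [-1.9, 5.1, 2.4]
opening: 0.127
t 30.9 pos [0.6324 0.044  0.1235] yaw 6.92 F [-0.7  5.   2.9] op 0.125 tilt [-0.     -0.0012]
tool cm [-0.05  0.09  0.15] spin 0.007
```

View pics/w20.png

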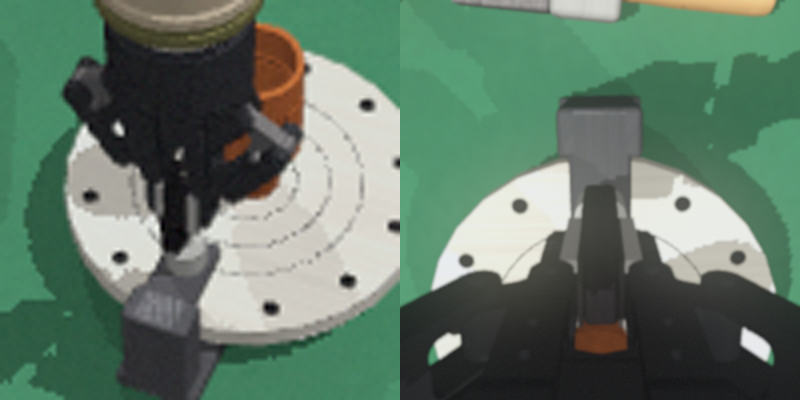

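```bash
python3 -m inch '[{"x":0,"y":-0.1,"z":-0.1,"spin":0,"grip":1},{"x":0,"y":0,"z":-0.3,"spin":0,"grip":1},{"x":0,"y":0,"z":-0.3,"spin":0,"grip":1},{"x":0,"y":0,"z":-0.3,"spin":0,"grip":1},{"x":0,"y":0,"z":-0.2,"spin":0,"grip":1},{"x":0,"y":0,"z":0,"spin":0,"grip":1},{"x":0,"y":0,"z":0,"spin":0,"grip":1}]'
python3 -m inch '[{"x":0,"y":0,"z":-0.2,"spin":0,"grip":1},{"x":0,"y":0,"z":-0.2,"spin":0,"grip":1},{"x":0,"y":0,"z":-0.1,"spin":0,"grip":1},{"x":0,"y":0,"z":0,"spin":0,"grip":1},{"x":0,"y":0,"z":0,"spin":0,"grip":1}]'
```

```text
clock: 31.6
eef_pos: [0.6322, 0.044, 0.1349]
eef_rot: [[0.993, 0.12, -0.0], [0.12, -0.993, 0.0], [-0.0, -0.0, -1.0]]
ft_force: [4.7, 3.1, -9.4]
opening: 0.122
clock: 32.1
eef_pos: [0.6321, 0.0441, 0.1396]
eef_rot: [[0.993, 0.12, -0.001], [0.12, -0.993, 0.0], [-0.001, -0.0, -1.0]]
ft_force: [5.0, 2.8, -10.9]
opening: 0.126
```

```bash
python3 -m inch '[{"x":0,"y":0,"z":-0.1,"spin":0,"grip":1},{"x":0,"y":0,"z":-0.1,"spin":0,"grip":1},{"x":0,"y":0,"z":0,"spin":0,"grip":1},{"x":0,"y":0,"z":0,"spin":0,"grip":1}]'
python3 - <<'E'
from h import *
for i in range(3):
    b=snapshot("wrist");need(.632,.043,.122)
a=snapshot("scene");t=snapshot("top")
print("stack3",[fit(a,(210,284),.035,POT+[(.029,.112)],half=38,x0=np.array([.537,.0335]))])
v=cv2.resize(a["img"][180:280,220:320],(400,400),interpolation=cv2.INTER_CUBIC)
cv2.imwrite("pics/w21.png",np.hstack([v,cv2.resize(b["img"][80:380,130:430],(400,400))])[:,:,::-1])
cv2.imwrite("pics/end_scene.png",a["img"][:,:,::-1])
E
```

```text
clock: 32.5
eef_pos: [0.632, 0.044, 0.1397]
eef_rot: [[0.993, 0.119, -0.001], [0.119, -0.993, 0.0], [-0.001, -0.0, -1.0]]
ft_force: [10.8, 2.7, -21.4]
opening: 0.122
t 32.55 pos [0.632  0.044  0.1397] yaw 6.86 F [ 11.4   2.5 -21.8] op 0.121 tilt [-0.0013 -0.0005]
tool cm [-0.01  0.1   1.77] 
t 32.6 pos [0.632  0.044  0.1397] yaw 6.86 F [ 11.8   4.  -21.6] op 0.122 tilt [-0.0014 -0.0005]
tool cm [-0.01  0.1   1.77] 
t 32.65 pos [0.632  0.044  0.1397] yaw 6.86 F [ 10.4   3.  -22.8] op 0.126 tilt [-0.0014 -0.0005]
tool cm [-0.01  0.1   1.77] 
stack3 [(array([0.46702009, 0.01725539]), np.float64(0.7728004291845494))]
```

View pics/w21.png

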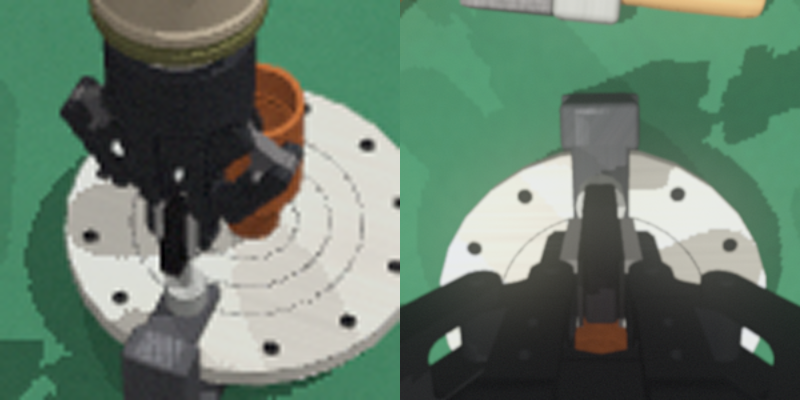

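View pics/end_scene.png

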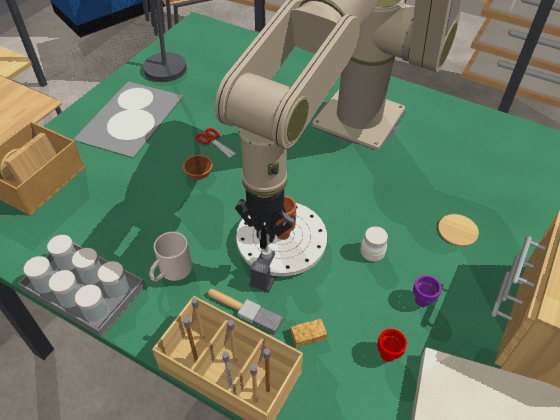

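The pin is at its stop: z stayed at 0.1397 while the pull doubled to 22 N. I'll ease the pull slightly, then check the hold.

```bash
python3 -m inch '[{"x":0,"y":0,"z":0.08,"spin":0,"grip":1},{"x":0,"y":0,"z":0,"spin":0,"grip":1},{"x":0,"y":0,"z":0,"spin":0,"grip":1},{"x":0,"y":0,"z":0,"spin":0,"grip":1},{"x":0,"y":0,"z":0,"spin":0,"grip":1},{"x":0,"y":0,"z":0,"spin":0,"grip":1}]'
python3 - <<'E'
from h import *
need(.632,.043,.122);print(get_obs()["qd"].round(2)); print(finish_job())
E
```

```text
clock: 33.35
eef_pos: [0.6321, 0.044, 0.1396]
eef_rot: [[0.993, 0.12, -0.001], [0.12, -0.993, 0.0], [-0.001, -0.0, -1.0]]
ft_force: [8.4, 3.6, -17.0]
opening: 0.123
t 33.35 pos [0.6321 0.044  0.1396] yaw 6.86 F [  8.4   3.6 -17. ] op 0.123 tilt [-0.001  -0.0004]
tool cm [-0.02  0.1   1.76] 
[ 0.01 -0.06 -0.03  0.06  0.08 -0.1 ]
the job is handed in; nothing more can be done
None
```

Both loose terracotta pots are nested in the pot on the wheel, and the index pin is held up at its stop in the gripper. The job is handed in at 33.35 s; the hand-in gives no verdict.

- **Pots:** Each was lowered slowly and let go only after it met contact at the expected home height (tool at about 0.117 m and 0.141 m). After the second release, the silhouette in the scene camera matched three fully nested, upright pots.
- **Pin:** The handle rose about 16.1 mm. Pulling further only raised the force to 22 N without any more lift, so it is at the stop. I eased the pull to 17 N, and the height and grip stayed steady.
- **Bystanders:** In the last scene picture they stand where they were at the start, judged by eye and not measured.

**Checks that failed or disagreed:**
- The last automatic fit of the stack failed because the gripper hid part of it. The stack still looked upright and clear of the gripper in that picture.
- The cameras disagreed on positions by about 2–3 mm, and I averaged them.
- When seating the first pot there was about 6 N of sideways force; it went to zero when I released the pot.
- There was still about 9 N of sideways force on the handle at hand-in.

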